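Wedge the rocking portion scale level

ROBOT

A 7-joint arm with a two-finger parallel gripper is mounted at the origin on a cart in front of the work surface, level with it; the furniture and walls round the work are solid. World frame = base frame: x ahead of the robot, y to its left, z up, the work surface at z = 0. Lengths are in m, angles in rad, forces in N, time in s.
With the tool pointing down it reaches from about 0.4 to 0.85 m from the base axis. Payload 10.4 kg.
Tool frame: the origin (TCP) lies on the centre line of the jaws, within the pads' length; the fingertips stand 17 mm ahead of it and the grasp point (between the pads) lies 2 mm behind it; z points along the fingers, y is the line along which they close (so a half turn about z gives the same grasp; the last joint's range is limited). The gripper opens to 85 mm and grips with 20 to 120 N. Pads are 22 mm wide; open, the fingers measure 114 mm over their backs; the gripper's body (76 mm by 85 mm) begins 54 mm behind the grasp point. The pads swing forward as they close: fully open they stand 13 mm farther back than shut.
Start: joints at [-1.191, 0.332, -0.065, 1.46, 0.022, 1.35, -0.088], TCP at [0.245, 0.575, 0.248] pointing down, gripper open.
Joint ranges: [-2.6, 2.6], [-0.5, 2.12], [-1.47, 1.34], [0.16, 2.42], [-1.27, 4.41], [0.06, 2.06], [-2.6, 2.6]. Speed limits (rad/s): [2.22, 2.22, 2.79, 2.79, 3.14, 3.14, 3.14].

INTERFACE

Orientations are given as a unit quaternion [x, y, z, w].
In Python, from workcell import sensors, imaging, order, spotter gives the robot as it stands. The module is installed in compiled form; this text tells all that it offers.
- The arm moves only by the shell command python3 -m inch 'ROWS' [FORCE]. ROWS is JSON, a list that holds one entry, the list of rows, each a list of 7 numbers: the shift along the tool's x, y, z in m, then the turn, a rotation vector about the tool's x, y, z in rad, then the closure, from -1 (fully open) to 1 (shut). In form: [[[x, y, z, ax, ay, az, hand], ...]]. A call has 1 to 10 rows; each row is the pose to reach, as a shift and turn from the pose commanded when the call began, along the tool's axes at that moment; what a row does not reach only later rows make up. A row lasts 1/10 s, in which the tool goes at most 50 mm and 8.59 degrees, less where a joint would pass 70% of its speed; a pose out of reach is approached as far as the arm can. A call with a gripper value outside its range is refused whole. The fingers move at their own pace and stop on an object; FORCE is the grip in N (left out, the last holds). Time passes only in rows, so rows that repeat a pose let the fingers close. It gives the time, the measured TCP pose, the force, the opening and the grip force at its end, in the units of the state.
- sensors.get_obs(): the state, without advancing time (a new reading comes with each control period).
- imaging.camera(name): name is "scene" or "side" or "wrist"; returns the picture (480x640x3 uint8, blue, green, red); there is no depth.
- imaging.calibration(name): a dict with "mtx" (3x3 intrinsics, pixels), "R" (3x3) and "t" (3): a world point X has camera coordinates R X + t; the wrist camera has in their place "tool_from_camera" (4x4, takes a point from camera to tool coordinates, whose origin is the TCP and whose axes are the flange's). Camera axes: x right, y down, z forward; pixel columns grow to the right and rows downward; lengths in m; the calibration is good to about 2 mm. A picture is of the moment at which its call begins: read the wrist's pose just before it. calibration takes no time and is no camera call.
- order.hand_in(): hands the job in; it is judged then, once.
Trained networks look in the newest picture that a camera, given by its name, has taken for a name from the list of things; names that differ only in an ending like _2 or _b are one class to them, and where a whole thing is asked for, a point or a joint stands for the part that bears it (a point fixed in the world has none). Each returns a list of dicts, best first, with "conf" (0 to 1); they miss things now and then, are a little off and sometimes report something else, mostly with a low value. They report only what shows in the picture. A call takes as long as a camera call.
- spotter.look_for(label, camera): "pixel" ([column, row] in pixels, amid what is visible of it).
The state is a dict: "clock": time; "joint_pos": joint angles; "joint_velocities": joint speeds; "tau": joint torques, N m; "position": TCP position; "ee_rot": TCP orientation; "ft_force": force on the tool from outside, world axes, zero at the start; "torque": the same for the moment, N m; "grip_width": opening from 0.0 (shut) to 1.0 (fully open); "grasp_force": force on a finger pad.
Only numpy, scipy, OpenCV 4.12 (cv2) and the standard library are available. Lean on these libraries where they do the work, as an engineer would, in place of code of your own. Each camera call takes 0.05 s, during which the arm holds its last target. There are 200 camera calls.

TASK

The portion scale stands crooked and rocks because its front right foot is too short. With the fingertips, slide the rubber wedge along the table, thin end first, under that foot until the scale stands level and no longer rocks; then let go of the wedge and press down lightly with a fingertip on the platform's far left corner, the one diagonally across from the wedge, to check that it is firm, and move clear. Only push and press: pick nothing up, do not shove the scale out of its place, and leave the tin, the ramekin and the spice jar alone.

Things in the scene. Friction and masses are not known exactly. Their poses are not given: they have to be found in the camera images.
- scale: Loose portion scale, 2 kg: white case 200 x 200 mm (underside 24 mm, top 52 mm up), steel platform 192 x 192 mm, top 65 mm up. Four ball feet, 20 mm across, at x, y = +-80 mm; starts tilted 4 degrees onto the short one, the one diagonally across in the air. Origin: middle, at the level of the long feet's soles. x: front (dark display) to back, y: its left, z up, vertical when level.
- short_foot (a point): Sole (lowest point) of the short foot, at (-80, -80, +8) mm in the scale's frame: the front right foot seen from the robot, 8 mm shorter than the others, its centre 20 mm inside the case's edges. Its height above the table is about 0 at the start and 8 mm when the scale is level.
- check_corner (a point): Point on the top face of the steel platform straight above the foot diagonally across from the short one, at (+80, +80, +65) mm in the scale's frame: the place for the check press.
- wedge: Loose black rubber doorstop wedge, 125 x 50 mm, 0.18 kg, flat on the table right of the scale, thin end toward the short foot. Origin: middle of the underside; x points to the thin end. Ramp 2 mm high at the tip (x = +62.5 mm), rising evenly to 14 mm at x = -22.5 mm, then a heel block 24 mm high to x = -62.5 mm. It takes a few newtons to slide and stays put when let go.
- wedge_tip (a point): Middle of the wedge's thin edge, on the underside. The scale is level when the tip is about 42 mm past the middle of the short foot; 7 mm farther in or out makes about 1 mm of height. Pushed too far, the scale rocks again or slides.
- wedge_heel (a point): Middle of the wedge's upright rear face (50 mm wide, 24 mm high), 12 mm up: the face to push.
- tin: Bystander: low plain steel tin, 86 mm across, 40 mm high; origin under its centre.
- ramekin: Bystander: white ramekin, 69 mm across, 34 mm high; origin under its centre.
- spice_jar: Bystander: spice jar with black cap, 44 mm across, 99 mm high; origin under its centre.

How it is judged:
By the outcome, as a careful person would: the job done as asked, in the order asked, and still so for the second after the job is handed in, with the robot touching nothing.
It also fails if it takes over 51 s, if anything falls off the work surface, if the arm or the gripper's body presses on something with over 40 N, if the wrist force passes 120 N, or if a joint passes its speed limit or range.

## Working session

There is one attempt and no reset: what is moved stays moved. The work goes in short steps, Python scripts to look and compute and a shell command to move; the robot and the scene stay as the last step left them, time stands still between calls to the robot, and variables do not carry over. Pictures are saved under pics/ and viewed, at most 10 in all, crops included, and the job is handed in when it is done.

```bash
mkdir -p pics; cat > h.py <<'E'
import numpy as np, cv2
from scipy.spatial.transform import Rotation as Ro
from workcell import sensors, imaging, order, spotter
def cam(n):
    o=sensors.get_obs(); im=imaging.camera(n); c=imaging.calibration(n)
    K=np.array(c["mtx"])
    if n=="wrist":
        T=np.eye(4);T[:3,:3]=Ro.from_quat(o["ee_rot"]).as_matrix();T[:3,3]=o["position"]
        W=np.linalg.inv(T@np.array(c["tool_from_camera"]));R,t=W[:3,:3],W[:3,3]
    else: R,t=np.array(c["R"]),np.array(c["t"]).ravel()
    return im,K,R,t
def ray(px,K,R,t,z):
    d=R.T@np.linalg.inv(K)@np.array([px[0],px[1],1.]);c=-R.T@t
    return c+d*(z-c[2])/d[2]
def proj(X,K,R,t):
    p=K@(R@np.array(X)+t);return p[:2]/p[2]
E
python3 - <<'E'
from h import *
o=sensors.get_obs();print(o["clock"],o["position"],o["ee_rot"],o["ft_force"])
for n in("scene","side"):
    im,K,R,t=cam(n);cv2.imwrite(f"pics/{n}0.png",im)
    print(n,"campos",-R.T@t)
    for l,z in(("scale",.05),("short_foot",.0),("check_corner",.065),("wedge",.01),("wedge_tip",0),("wedge_heel",.012),("tin",.02),("ramekin",.02),("spice_jar",.05)):
        r=spotter.look_for(l,n)
        for d in r[:2]:print(l,d["conf"],d["pixel"],ray(d["pixel"],K,R,t,z).round(3))
E
```

```text
0.0 [0.24484897 0.57463778 0.24751447] [ 1.99999608e-01  9.79795701e-01 -7.27845240e-04 -1.06661092e-04] [-0.80586885  0.89662407  0.14084759]
scene campos [-0.11395086 -0.63095568  0.46452779]
scale 0.76 [354.0, 272.1] [ 0.529 -0.024  0.05 ]
short_foot 0.88 [354.7, 271.8] [0.609 0.05  0.   ]
check_corner 0.85 [356.2, 269.9] [ 0.516 -0.042  0.065]
wedge_tip 0.73 [452.1, 333.4] [ 0.55  -0.233  0.   ]
wedge_heel 0.93 [450.7, 333.0] [ 0.533 -0.241  0.012]
tin 0.85 [188.0, 257.7] [0.368 0.322 0.02 ]
ramekin 0.55 [233.7, 243.8] [0.486 0.321 0.02 ]
spice_jar 0.72 [189.8, 257.6] [0.338 0.256 0.05 ]
spice_jar 0.64 [291.4, 217.3] [0.648 0.306 0.05 ]
side campos [ 0.29935722 -0.6321821   0.72249422]
scale 0.68 [349.0, 258.6] [ 0.547 -0.015  0.05 ]
short_foot 0.72 [354.2, 256.6] [0.578 0.033 0.   ]
check_corner 0.62 [349.7, 257.1] [ 0.544 -0.026  0.065]
wedge 0.83 [385.9, 361.4] [ 0.536 -0.234  0.01 ]
wedge_tip 0.85 [386.6, 362.1] [ 0.54 -0.23  0.  ]
wedge_tip 0.53 [350.5, 257.6] [0.569 0.032 0.   ]
wedge_heel 0.82 [385.6, 363.5] [ 0.533 -0.239  0.012]
tin 0.87 [231.8, 191.5] [0.362 0.322 0.02 ]
ramekin 0.73 [283.2, 179.6] [0.496 0.331 0.02 ]
spice_jar 0.72 [342.8, 164.3] [0.648 0.306 0.05 ]
```

View pics/scene0.png

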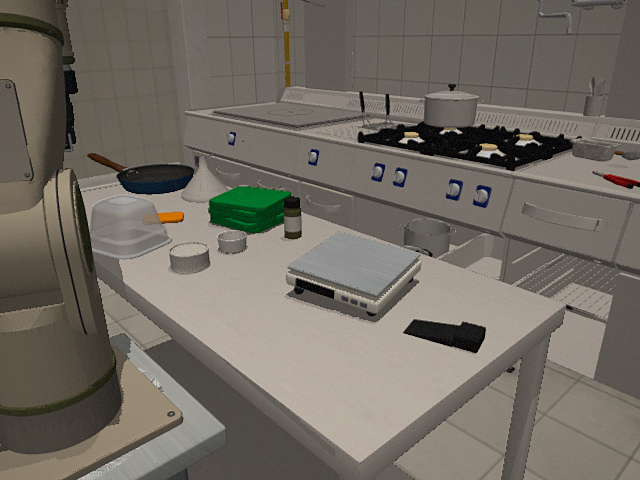

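View pics/side0.png

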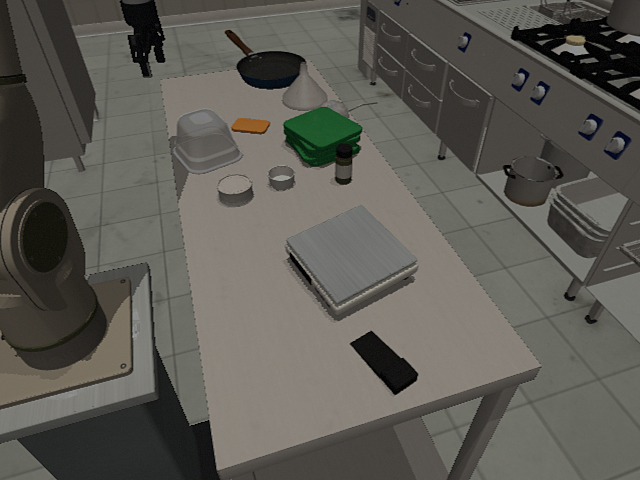

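The scene view shows the scale around (354,272) with its display facing the robot, and the wedge at (450,333). The side view has the wedge's thin end at about (358,338) and its heel at about (405,380). I'll zoom in to pick corners.

```bash
python3 - <<'E'
import cv2
a=cv2.imread("pics/side0.png")[200:400,275:425];b=cv2.imread("pics/scene0.png")[225:360,280:495]
cv2.imwrite("pics/c1.png",cv2.convertScaleAbs(cv2.resize(a,None,fx=3,fy=3,interpolation=2),alpha=1.3,beta=20))
cv2.imwrite("pics/c2.png",cv2.convertScaleAbs(cv2.resize(b,None,fx=3.7,fy=3.7,interpolation=2),alpha=1.3,beta=20))
E
```

```text
(no output)
```

View pics/c1.png

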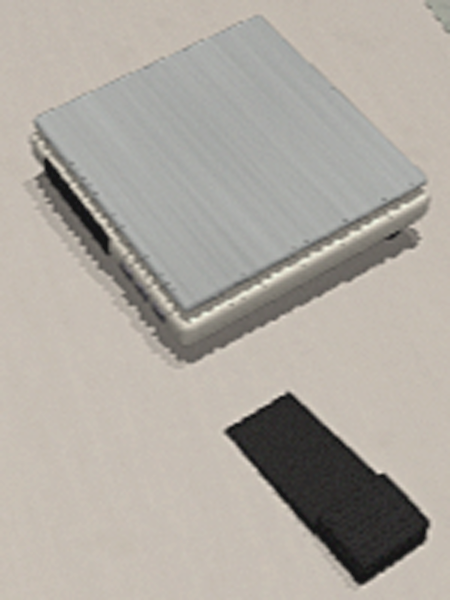

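View pics/c2.png

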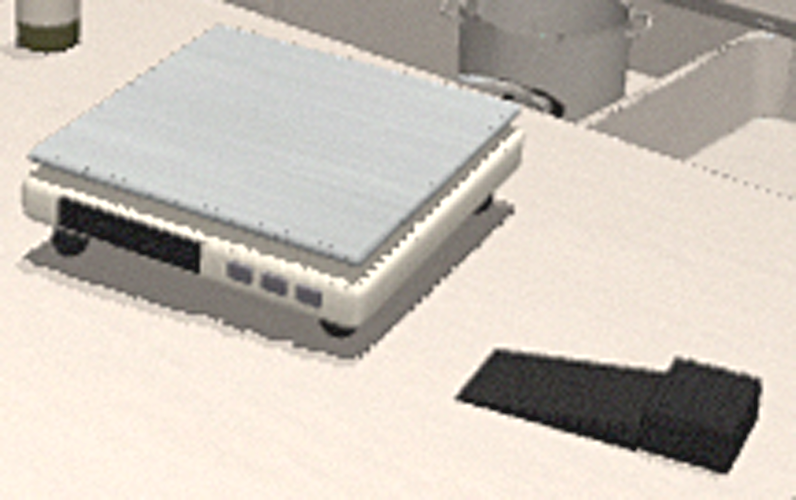

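c1 shows the platform corners at crop pixels (36,122), (258,15), (427,185) and (187,308), and the wedge tip corners at (226,431) and (289,393). c2 shows the same corners and the short foot at about (338,327). Next step is a joint pose fit.

```bash
cat > fit.py <<'E'
from h import *
from scipy.optimize import least_squares
def camc(n):
    c=imaging.calibration(n);return np.array(c["mtx"]),np.array(c["R"]),np.array(c["t"]).ravel()
C=[camc("side"),camc("scene")]
f1=lambda p:np.array(p)/3+[275,200]
f2=lambda p:np.array(p)/3.7+[280,225]
def S(P,q):
    P=np.array(P,float)
    a=np.array([-.08,.08,0]);ax=np.array([1,-1,0])/2**.5
    Rt=Ro.from_rotvec(ax*-q[3]).as_matrix()
    P=Rt@(P-a)+a
    return Ro.from_euler("z",q[2]).as_matrix()@P+[q[0],q[1],0]
E
python3 - <<'E'
from fit import *
h=.096
pl=[(-h,h,.065),(h,h,.065),(h,-h,.065),(-h,-h,.065)]
m=[[f1(p) for p in((36,122),(258,15),(427,185),(187,308))],[f2(p) for p in((28,157),(220,27),(522,105),(368,263))]]
for sgn in(1,-1):
    T=sgn*np.radians(4.05)
    fun=lambda q:np.ravel([proj(S(P,[*q[:3],T]),*C[i])-m[i][k] for i in(0,1) for k,P in enumerate(pl)])
    r=least_squares(fun,[.54,-.02,0]);q=[*r.x,T]
    print("scale",r.x,"rms",np.sqrt(np.mean(r.fun**2)),"foot",S((-.08,-.08,.008),q),"corner",S((.08,.08,.065),q))
print(r.fun.round(1))
W=[((.0625,-.025,.002),f1((226,431)),f2((458,398))),((.0625,.025,.002),f1((289,393)),f2((494,350))),
((-.0625,.025,.024),None,None),((-.0625,-.025,0),f1((361,583)),f2((728,472))),((-.0225,.025,.024),f1((383,474)),f2((676,358))),((-.0625,.025,.024),f1((428,520)),f2((760,380)))]
def fw(q):
    o=[]
    for P,*ms in W:
        X=Ro.from_euler("z",q[2]).as_matrix()@np.array(P)+[q[0],q[1],0]
        for i in(0,1):
            if ms[i] is not None:o+=list(proj(X,*C[i])-ms[i])
    return np.array(o)
r=least_squares(fw,[.537,-.235,1.57]);q=r.x;d=np.array([np.cos(q[2]),np.sin(q[2])])
print("wedge",q,np.degrees(q[2]),"tip",q[:2]+.0625*d,"heel",q[:2]-.0625*d,"rms",np.sqrt(np.mean(r.fun**2)),r.fun.round(1))
E
```

```text
scale [ 0.54814956 -0.01418967  0.25501814] rms 3.7945687702476834 foot [ 0.49134664 -0.1110523   0.01597055] corner [0.60756059 0.0871204  0.05684715]
scale [ 0.55449421 -0.00397574  0.25710866] rms 1.1388966774805913 foot [ 4.97324302e-01 -1.01932882e-01 -1.05089385e-05] corner [0.60906531 0.08952852 0.07282821]
[-1.7  0.   0.3  0.1  1.4 -1.2 -0.1  2.6 -0.3 -1.4 -0.3 -1.5  1.  -0.6
 -0.9 -0.7]
wedge [ 0.54250957 -0.2237772   2.03239114] 116.44743465472244 tip [ 0.51467353 -0.16781824] heel [ 0.57034561 -0.27973615] rms 14.34904266288883 [ 19.1 -14.4   7.2 -14.1 -20.3  14.2  -8.6  13.   28.4 -21.8   7.4 -20.3
 -14.3  10.3  -5.    8.7 -10.5  10.4  -2.    7.3]
```

```bash
python3 - <<'E'
from fit import *
W=[((.0625,.025,.002),f1((226,431)),f2((458,398))),((.0625,-.025,.002),f1((289,393)),f2((494,350))),
((-.0625,.025,0),f1((361,583)),f2((728,472))),((-.0225,-.025,.024),f1((383,474)),f2((676,358))),((-.0625,-.025,.024),f1((428,520)),f2((760,380)))]
def fw(q):
    o=[]
    for P,*ms in W:
        X=Ro.from_euler("z",q[2]).as_matrix()@np.array(P)+[q[0],q[1],0]
        for i in(0,1):
            o+=list(proj(X,*C[i])-ms[i])
    return np.array(o)
r=least_squares(fw,[.537,-.235,1.57]);q=r.x;d=np.array([np.cos(q[2]),np.sin(q[2])])
print("wedge",q,np.degrees(q[2]),"tip",q[:2]+.0625*d,"heel",q[:2]-.0625*d,"rms",np.sqrt(np.mean(r.fun**2)),r.fun.round(1))
f=np.array([.4973,-.1019]);v=f-(q[:2]+.0625*d)
print("tip->foot along",v@d,"lateral(left+)",v@[-d[1],d[0]],"dirang",np.degrees(np.arctan2(v[1],v[0])))
print("heel bearing to foot",np.degrees(np.arctan2(*(f-(q[:2]-.0625*d))[::-1])))
E
```

```text
wedge [ 0.53280481 -0.22766628  1.85944993] 106.53863301863136 tip [ 0.51501345 -0.16775203] heel [ 0.55059617 -0.28758053] rms 1.0421732869710252 [-0.7 -0.1 -1.2 -0.6 -0.2 -0.4 -0.1 -0.7 -0.5  2.6 -0.2  1.5  0.3 -1.4
 -0.5 -1.5  1.4  0.5  1.  -1.2]
tip->foot along 0.06816994477539032 lateral(left+) -0.001764948023829097 dirang 105.05555294135793
heel bearing to foot 106.01514962102941
```

```bash
cat >> h.py <<'E'
def to(target,xang=None):
    o=sensors.get_obs();R=Ro.from_quat(o["ee_rot"])
    s=R.inv().apply(np.array(target)-o["position"]);r=np.zeros(3)
    if xang is not None:
        a=np.radians(xang);T=Ro.from_matrix(np.array([[np.cos(a),np.sin(a),0],[np.sin(a),-np.cos(a),0],[0,0,-1]]).T.T)
        r=(R.inv()*T).as_rotvec()
    return s.round(4),r.round(4)
E
python3 - <<'E'
from h import *
print(imaging.calibration("wrist")["tool_from_camera"])
print(to([.5,.15,.25],106.5)); print(to([.561,-.322,.2],106.5))
E
```

```text
[[-3.18139601e-04 -9.59492019e-01 -2.81735629e-01  7.17369202e-02]
 [ 9.99999382e-01 -6.05309039e-04  9.32256205e-04 -5.38552751e-04]
 [-1.06502951e-03 -2.81735158e-01  9.59491619e-01 -1.26004113e-01]
 [ 0.00000000e+00  0.00000000e+00  0.00000000e+00  1.00000000e+00]]
(array([-0.4012, -0.291 , -0.0017]), array([ 1.0e-04, -1.0e-04,  8.8e-01]))
(array([-0.6424, -0.7013,  0.0483]), array([ 1.0e-04, -1.0e-04,  8.8e-01]))
```

```bash
python3 -m inch '[[[-0.035,-0.025,0,0,0,0.08,0.65],[-0.075,-0.055,0,0,0,0.2,0.65],[-0.115,-0.085,0,0,0,0.34,0.65],[-0.155,-0.115,0,0,0,0.48,0.65],[-0.195,-0.145,0,0,0,0.62,0.65],[-0.235,-0.175,0,0,0,0.76,0.65],[-0.275,-0.205,0,0,0,0.88,0.65],[-0.31,-0.23,0,0,0,0.88,0.65],[-0.35,-0.255,0,0,0,0.88,0.65],[-0.385,-0.28,0,0,0,0.88,0.65]]]'
python3 -c "
from h import *
print(to([.561,-.322,.2],106.5))"
```

```text
clock: 2.0
position: [0.4904, 0.1645, 0.2487]
ee_rot: [0.598, 0.801, 0.0, 0.0]
ft_force: [0.0, 0.3, -0.8]
grip_width: 0.175
grasp_force: 0.0
(array([-0.4866, -0.0704,  0.0485]), array([ 0.0009, -0.0002, -0.0004]))
```

```bash
python3 -m inch '[[[-0.045,-0.007,0,0,0,0,0.65],[-0.095,-0.014,0,0,0,0,0.65],[-0.145,-0.021,0,0,0,0,0.65],[-0.195,-0.028,0,0,0,0,0.65],[-0.245,-0.035,0,0,0,0,0.65],[-0.29,-0.042,0.01,0,0,0,0.65],[-0.34,-0.049,0.02,0,0,0,0.65],[-0.39,-0.056,0.03,0,0,0,0.65],[-0.44,-0.063,0.04,0,0,0,0.65],[-0.487,-0.07,0.048,0,0,0,0.65]]]'
python3 - <<'E'
from h import *
im,K,R,t=cam("wrist");cv2.imwrite("pics/w1.png",im)
for n,X in(("tip",(.515,-.1678,0)),("heel",(.5506,-.2876,.012)),("foot",(.4973,-.1019,0))):print(n,proj(X,K,R,t))
for l in("wedge_heel","wedge","wedge_tip"):print(l,spotter.look_for(l,"wrist")[:1])
print(to([.561,-.322,.03],106.5))
E
```

```text
clock: 3.0
position: [0.5606, -0.3194, 0.2002]
ee_rot: [0.598, 0.802, 0.0, 0.0]
ft_force: [1.2, 0.9, 0.5]
grip_width: 0.178
grasp_force: 0.0
tip [324.24168662   5.66439955]
heel [324.31849117 170.21157475]
foot [ 326.69374814 -101.10281829]
wedge_heel [{'pixel': [324.9, 86.7], 'conf': 0.74}]
wedge [{'pixel': [327.5, 87.8], 'conf': 0.87}]
wedge_tip [{'pixel': [323.7, 86.0], 'conf': 0.91}]
(array([-0.0032,  0.0008,  0.17  ]), array([-0.0014, -0.0002, -0.0026]))
```

View pics/w1.png

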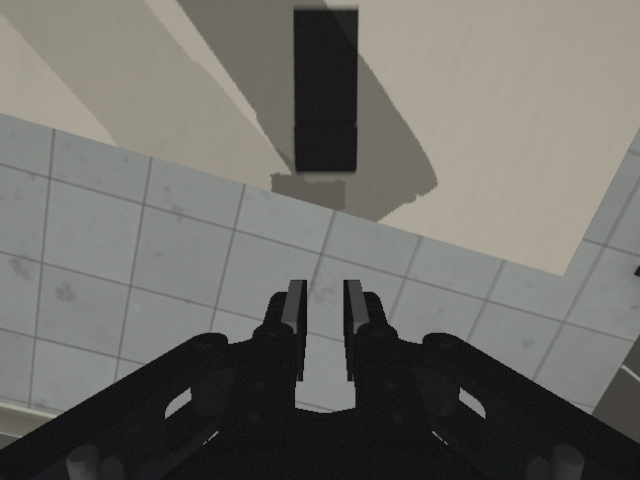

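The wedge spans columns 294–358 (centre 326), in line with the fingers and rows matching the fit. The table edge is just behind the heel, so the fingers come down level with it and stay above the surface.

```bash
python3 -m inch '[[[-0.003,0,0.045,0,0,0,0.65],[-0.003,0,0.09,0,0,0,0.65],[-0.003,0,0.135,0,0,0,0.65],[-0.003,0,0.16,0,0,0,0.65],[-0.003,0,0.174,0,0,0,0.65],[-0.003,0,0.174,0,0,0,0.65],[0.01,0,0.174,0,0,0,0.65],[0.02,0,0.174,0,0,0,0.65],[0.026,0,0.174,0,0,0,0.65],[0.032,0,0.174,0,0,0,0.65]]]'
```

```text
clock: 4.2
position: [0.5518, -0.2865, 0.0279]
ee_rot: [0.598, 0.801, 0.0, 0.001]
ft_force: [0.5, -2.9, 0.5]
grip_width: 0.171
grasp_force: 0.6
```

```bash
python3 -m inch '[[[0.006,0,0,0,0,0,0.65],[0.012,0,0,0,0,0,0.65],[0.018,0,0,0,0,0,0.65],[0.024,0,0,0,0,0,0.65],[0.030,0,0,0,0,0,0.65],[0.036,0,0,0,0,0,0.65],[0.042,0,0,0,0,0,0.65],[0.047,0,0,0,0,0,0.65],[0.05,0,0,0,0,0,0.65],[0.05,0,0,0,0,0,0.65]]]'
python3 - <<'E'
from h import *
o=sensors.get_obs()
print((np.array(o["position"][:2])-[.5506,-.2876])@[-.2847,.9586]+.011)
im,K,R,t=cam("wrist");cv2.imwrite("pics/w2.png",im)
E
```

```text
clock: 5.2
position: [0.5369, -0.2384, 0.0266]
ee_rot: [0.598, 0.801, 0.0, -0.0]
ft_force: [-0.2, -0.4, 0.5]
grip_width: 0.177
grasp_force: 0.0
0.062030131963959026
```

View pics/w2.png

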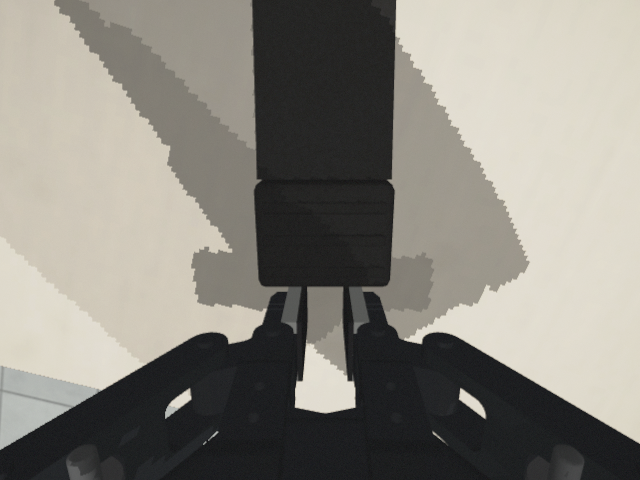

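The wedge is still straight ahead of the fingers (columns 255–393), with the heel's rear edge at row ~284.

```bash
cat > m.py <<'E'
from h import *
im,K,R,t=cam("wrist")
o=sensors.get_obs();d=np.array([-.2847,.9586]);f=np.array([.4973,-.1019])
print("tcp to foot along",(f-o["position"][:2])@d,o["position"])
for px in((262,284),(325,285),(388,284)):
    X=ray(px,K,R,t,.024);print(px,X.round(4),"heel to foot",(f-X[:2])@d,"to tcp",(X-o["position"])[:2]@d)
print("case edge/foot px",proj((*f,0),K,R,t))
E
python3 m.py
```

```text
tcp to foot along 0.14269896176280775 [ 0.53689967 -0.23900091  0.02662114]
(262, 284) [ 0.5102 -0.2327  0.024 ] heel to foot 0.1290284349941087 to tcp 0.013670526768699027
(325, 285) [ 0.5329 -0.2264  0.024 ] heel to foot 0.12945884965584353 to tcp 0.013240112106964212
(388, 284) [ 0.5554 -0.2193  0.024 ] heel to foot 0.1290761405512936 to tcp 0.013622821211514136
case edge/foot px [328.60584028 -95.92970513]
```

```bash
python3 -m inch '[[[0.004,0,0,0,0,0,0.65],[0.008,0,0,0,0,0,0.65],[0.012,0,0,0,0,0,0.65],[0.016,0,0,0,0,0,0.65],[0.020,0,0,0,0,0,0.65],[0.024,0,0,0,0,0,0.65],[0.028,0,0,0,0,0,0.65],[0.032,0,0,0,0,0,0.65],[0.036,0,0,0,0,0,0.65],[0.036,0,0,0,0,0,0.65]]]'
cat > v.py <<'E'
import sys
from fit import *
a=cam("side")[0][200:400,275:425];b=cam("scene")[0][225:360,280:495]
A=cv2.resize(a,None,fx=3,fy=3,interpolation=2);B=cv2.resize(b,None,fx=2,fy=2,interpolation=2)
cv2.imwrite(f"pics/{sys.argv[1]}.png",cv2.convertScaleAbs(cv2.resize(b,None,fx=3.7,fy=3.7,interpolation=2),alpha=1.3,beta=20))
cv2.imwrite(f"pics/{sys.argv[1]}s.png",cv2.convertScaleAbs(A,alpha=1.3,beta=20))
h=.096
for T in(0,-.02,-.0707):
    q=[.5545,-.004,.2571,T]
    print(T,[((proj(S(P,q),*C[1])-[280,225])*3.7).round(0).tolist() for P in[(-h,h,.065),(h,h,.065),(h,-h,.065),(-h,-h,.065)]])
E
python3 v.py v1; python3 m.py
```

```text
clock: 6.3
position: [0.5266, -0.2035, 0.0266]
ee_rot: [0.598, 0.802, 0.0, -0.001]
ft_force: [-0.6, 0.1, -1.2]
grip_width: 0.178
grasp_force: 0.0
0 [[25.0, 148.0], [217.0, 34.0], [522.0, 99.0], [362.0, 237.0]]
-0.02 [[26.0, 149.0], [217.0, 30.0], [523.0, 100.0], [363.0, 244.0]]
-0.0707 [[27.0, 152.0], [219.0, 21.0], [526.0, 103.0], [365.0, 260.0]]
tcp to foot along 0.10617818100995625 [ 0.52660756 -0.20395959  0.02651801]
(262, 284) [ 0.4999 -0.1977  0.024 ] heel to foot 0.09256975372283309 to tcp 0.01360842728712317
(325, 285) [ 0.5226 -0.1914  0.024 ] heel to foot 0.09299058088410857 to tcp 0.013187600125847685
(388, 284) [ 0.5451 -0.1843  0.024 ] heel to foot 0.09259879881812642 to tcp 0.013579382191829824
case edge/foot px [328.1735993   24.16982973]
```

View pics/v1.png

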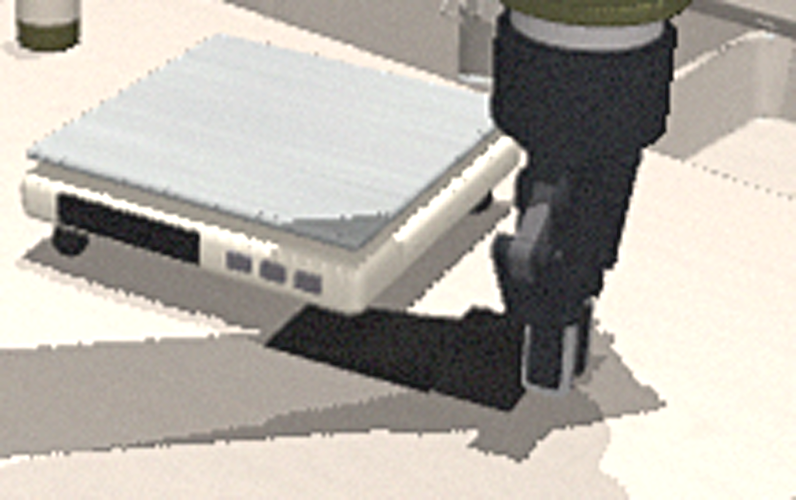

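v1 shows the tip well under the foot. The front right platform corner has risen from crop row 263 to about 247, and level should be about 240. Geometry puts the remaining push at 10–12 mm, so I'll push 8 mm and measure again.

```bash
python3 -m inch '[[[0.002,0,0,0,0,0,0.65],[0.004,0,0,0,0,0,0.65],[0.006,0,0,0,0,0,0.65],[0.008,0,0,0,0,0,0.65],[0.008,0,0,0,0,0,0.65],[0.008,0,0,0,0,0,0.65]]]'
python3 m.py | head -1
python3 - <<'E'
from h import *
im=cam("scene")[0];cv2.imwrite("pics/scene2.png",im)
a=cv2.imread("pics/scene0.png")
x0,y0=284,228
f=lambda i:cv2.resize(i[y0:y0+92,x0:x0+112],None,fx=7,fy=3,interpolation=cv2.INTER_CUBIC)
cv2.imwrite("pics/cmp.png",cv2.convertScaleAbs(np.vstack([f(a),np.zeros((10,784,3),np.uint8),f(im)]),alpha=1.3,beta=20))
E
```

```text
clock: 7.05
position: [0.5244, -0.1966, 0.0267]
ee_rot: [0.598, 0.801, 0.0, -0.0]
ft_force: [-0.3, -1.5, 0.1]
grip_width: 0.176
grasp_force: 0.3
tcp to foot along 0.09844948089006467 [ 0.52440459 -0.19655137  0.02665079]
```

View pics/cmp.png

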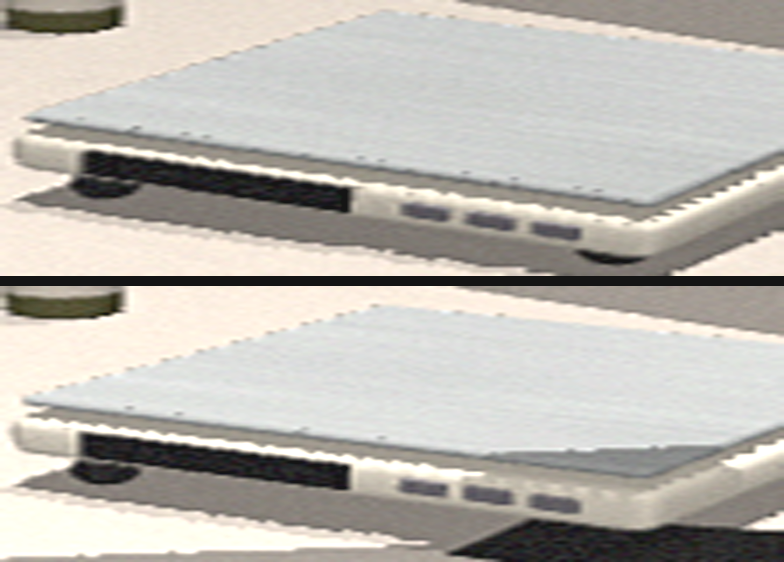

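cmp shows the front right corner up by ~5.3 px of the ~6.2 px expected for level, so a little is still missing. I'll measure the tilt by fitting the platform's edges, with the starting image as baseline.

```bash
cat > tilt.py <<'E'
from fit import *
from scipy.ndimage import map_coordinates
h=.096;cn=[(-h,h,.065),(h,h,.065),(h,-h,.065),(-h,-h,.065)]
def fitim(ims,q,edges=((0,1),(1,2),(2,3),(3,0))):
    for it in range(6):
        w=6 if it<2 else 3;obs=[]
        for i,im in enumerate(ims):
            g=cv2.GaussianBlur(im.astype(float).mean(2),(0,0),.8)
            for a,b in edges:
                A,B=np.array(cn[a]),np.array(cn[b]);pa,pb=proj(S(A,q),*C[i]),proj(S(B,q),*C[i])
                n=np.array([-(pb-pa)[1],(pb-pa)[0]]);n/=np.linalg.norm(n)
                for s in np.linspace(.06,.94,40):
                    P=A+(B-A)*s;p=proj(S(P,q),*C[i]);u=np.arange(-w,w+.01,.25)
                    v=map_coordinates(g,[p[1]+u*n[1],p[0]+u*n[0]],order=1);dv=np.abs(np.gradient(v))
                    k=dv.argmax()
                    if dv[k]>1.5 and 0<k<len(u)-1:obs.append((i,P,n,(p+u[k]*n)@n))
        r=least_squares(lambda q:[proj(S(P,q),*C[i])@n-c for i,P,n,c in obs],q,loss="soft_l1",f_scale=.4);q=r.x
    f=S((-.08,-.08,.008),q)
    print(len(obs),"xy yaw",q[:3].round(4),"tilt deg",np.degrees(q[3]).round(2),"=mm low",(-q[3]*113).round(2),"foot",f.round(4),"med res",np.median(np.abs(r.fun)).round(2))
    return q
if __name__=="__main__":
    import sys
    q0=fitim([cv2.imread("pics/side0.png"),cv2.imread("pics/scene0.png")],[.5545,-.004,.2571,-.0707])
    ims=[cam("side")[0],cam("scene")[0]]
    q=fitim(ims,[*q0[:3],-.02]);o=sensors.get_obs()
    f=S((-.08,-.08,.008),q)[:2];print("tcp-foot",(f-o["position"][:2])@[-.2847,.9586])
E
python3 tilt.py
```

```text
265 xy yaw [ 5.540e-01 -3.000e-04  2.166e-01] tilt deg -9.51 =mm low 18.76 foot [ 0.4932 -0.0954 -0.0108] med res 0.74
214 xy yaw [5.561e-01 2.000e-04 1.853e-01] tilt deg -7.35 =mm low 14.49 foot [ 0.4922 -0.0933 -0.0065] med res 0.92
tcp-foot 0.10824316964903793
```

```bash
cat > flow.py <<'E'
from fit import *
q0=np.array([.55449,-.00398,.2571,-.0707]);h=.096
def run():
    pts=[]
    for i,n in enumerate(("side","scene")):
        a=cv2.cvtColor(cv2.imread(f"pics/{n}0.png"),6);b=cv2.cvtColor(cam(n)[0],6)
        for poly,ax,val in(([(-.1,.1,.022),(-.1,-.1,.022),(-.1,-.1,.055),(-.1,.1,.055)],0,-.1),([(-h,h,.065),(h,h,.065),(h,-h,.065),(-h,-h,.065)],2,.065)):
            m=np.zeros_like(a);pp=np.array([proj(S(P,q0),*C[i]) for P in poly])
            if ax==0: cv2.fillPoly(m,[pp.astype(np.int32)],255)
            else:
                for p in pp[:2]:cv2.circle(m,tuple(int(x) for x in p),4,255,-1)
            f=cv2.goodFeaturesToTrack(a,40,.02,3,mask=m,blockSize=3)
            if f is None:continue
            f=f.astype(np.float32)
            g,s,_=cv2.calcOpticalFlowPyrLK(a,b,f,None,winSize=(9,9),maxLevel=2)
            k,s2,_=cv2.calcOpticalFlowPyrLK(b,a,g,None,winSize=(9,9),maxLevel=2)
            K,R,t=C[i];c=-R.T@t
            # scale frame transform (affine)
            o=S((0,0,0),q0);M=np.array([S(e,q0)-o for e in np.eye(3)]).T
            for p,p2,pk,ok in zip(f[:,0],g[:,0],k[:,0],s[:,0]):
                if not ok or np.linalg.norm(p-pk)>.4 or np.linalg.norm(p-p2)>12:continue
                d=M.T@(R.T@np.linalg.inv(K)@[p[0],p[1],1]);cc=M.T@(c-o)
                pts.append((i,cc+d*(val-cc[ax])/d[ax],p2,p))
    # model the change only: predicted displacement vs measured
    fun=lambda q:np.ravel([proj(S(P,q),*C[i])-p2 for i,P,p2,_ in pts])
    r=least_squares(fun,q0,loss="soft_l1",f_scale=.3);q=r.x
    J=np.linalg.inv(r.jac.T@r.jac);sd=np.sqrt(np.diag(J))*.3
    o=sensors.get_obs();f=S((-.08,-.08,.008),q)
    print(len(pts),"dxy",(q-q0)[:2].round(4),"dyaw",np.degrees(q[2]-q0[2]).round(2),"low mm",(-q[3]*113).round(2),"+-",(sd[3]*113).round(2),"foot",f.round(4),"res",np.median(abs(r.fun)).round(2),"tcp-foot",((f[:2]-o["position"][:2])@[-.2847,.9586]).round(4))
if __name__=="__main__":run()
E
python3 flow.py
```

```text
23 dxy [-0.0002 -0.002 ] dyaw -0.67 low mm 0.9 +- 0.52 foot [ 0.4961 -0.1031  0.0071] res 0.12 tcp-foot 0.0979
```

The scale is still about 0.9 mm low and has not shifted noticeably. The wedge geometry gives 2–4 mm of push left, so I'll push 4 mm more.

```bash
python3 -m inch '[[[0.002,0,0,0,0,0,0.65],[0.004,0,0,0,0,0,0.65],[0.004,0,0,0,0,0,0.65],[0.004,0,0,0,0,0,0.65]]]'; python3 flow.py
```

```text
clock: 7.75
position: [0.5233, -0.193, 0.0267]
ee_rot: [0.598, 0.801, 0.0, -0.0]
ft_force: [0.4, -2.0, -0.4]
grip_width: 0.176
grasp_force: 0.7
22 dxy [-0.0003 -0.0022] dyaw -0.75 low mm 0.19 +- 0.57 foot [ 0.4958 -0.1032  0.0078] res 0.15 tcp-foot 0.094
```

Level to within measurement error (0.2 mm low). Back off, rise and close the fingers for the press.

```bash
python3 -m inch '[[[-0.01,0,0,0,0,0,0.65],[-0.025,0,0,0,0,0,0.65],[-0.04,0,0,0,0,0,0.65],[-0.045,0,-0.03,0,0,0,0.65],[-0.045,0,-0.08,0,0,0,1],[-0.045,0,-0.12,0,0,0,1],[-0.045,0,-0.15,0,0,0,1],[-0.045,0,-0.16,0,0,0,1],[-0.045,0,-0.16,0,0,0,1]]]'
python3 - <<'E'
from h import *; from fit import S
import flow; flow.run()
q=[.5542,-.0062,.2571-.013,0];c=S((.08,.08,.065),q);print(c,to([c[0],c[1],.16]))
print(sensors.get_obs()["ft_force"])
E
```

```text
clock: 8.75
position: [0.5368, -0.2376, 0.188]
ee_rot: [0.599, 0.801, 0.001, 0.001]
ft_force: [-0.4, -0.8, -0.4]
grip_width: 0.003
grasp_force: 0.0
26 dxy [-0.0003 -0.0022] dyaw -0.75 low mm 0.14 +- 0.47 foot [ 0.4959 -0.1031  0.0079] res 0.14 tcp-foot 0.1392
[0.61249377 0.09076307 0.065     ] (array([0.292 , 0.1666, 0.0254]), array([0., 0., 0.]))
[ 0.61723222  0.01426971 -0.18906582]
```

```bash
python3 -m inch '[[[0.035,0.02,0,0,0,0,1],[0.075,0.043,0,0,0,0,1],[0.115,0.065,0,0,0,0,1],[0.155,0.088,0,0,0,0,1],[0.195,0.11,0,0,0,0,1],[0.235,0.133,0,0,0,0,1],[0.27,0.153,0.01,0,0,0,1],[0.292,0.167,0.025,0,0,0,1],[0.292,0.167,0.025,0,0,0,1]]]'
python3 -c "
from h import *
print(to([.6125,.0908,.09]))"
```

```text
clock: 9.75
position: [0.6116, 0.0962, 0.1571]
ee_rot: [0.596, 0.803, -0.002, -0.002]
ft_force: [0.4, 0.8, -0.7]
grip_width: -0.001
grasp_force: 0.0
(array([-0.0056, -0.0003,  0.0671]), array([0., 0., 0.]))
```

```bash
python3 -m inch '[[[0,0,0.03,0,0,0,1],[0,0,0.055,0,0,0,1],[0,0,0.066,0,0,0,1],[0,0,0.07,0,0,0,1],[0,0,0.072,0,0,0,1],[0,0,0.072,0,0,0,1]]]'
```

```text
clock: 10.35
position: [0.6138, 0.091, 0.0904]
ee_rot: [0.598, 0.801, 0.0, 0.0]
ft_force: [-0.4, -0.3, -0.9]
grip_width: 0.003
grasp_force: 0.0
```

```bash
python3 -m inch '[[[0,0,0.002,0,0,0,1],[0,0,0.003,0,0,0,1],[0,0,0.003,0,0,0,1]]]'
```

```text
clock: 10.65
position: [0.6134, 0.0912, 0.087]
ee_rot: [0.598, 0.801, 0.0, 0.0]
ft_force: [-0.7, -0.1, 0.6]
grip_width: 0.002
grasp_force: 0.0
```

```bash
python3 -m inch '[[[0,0,0.002,0,0,0,1],[0,0,0.003,0,0,0,1],[0,0,0.003,0,0,0,1]]]'
```

```text
clock: 10.95
position: [0.6132, 0.0911, 0.0835]
ee_rot: [0.598, 0.801, -0.0, -0.0]
ft_force: [1.1, 0.5, 0.4]
grip_width: 0.0
grasp_force: 0.0
```

```bash
python3 -m inch '[[[0,0,0.001,0,0,0,1],[0,0,0.002,0,0,0,1],[0,0,0.002,0,0,0,1]]]'
```

```text
clock: 11.25
position: [0.6135, 0.0912, 0.082]
ee_rot: [0.598, 0.801, 0.0, 0.0]
ft_force: [-0.9, 0.8, 3.6]
grip_width: 0.001
grasp_force: 1.8
```

```bash
python3 -m inch '[[[0,0,0.001,0,0,0,1],[0,0,0.001,0,0,0,1],[0,0,0.001,0,0,0,1]]]'; python3 flow.py
```

```text
clock: 11.55
position: [0.6136, 0.0914, 0.0818]
ee_rot: [0.598, 0.801, 0.001, 0.0]
ft_force: [-3.7, 1.1, 11.1]
grip_width: -0.003
grasp_force: 5.3
11 dxy [-0.0001 -0.0015] dyaw -0.76 low mm -0.14 +- 0.7 foot [ 0.4961 -0.1024  0.0081] res 0.13 tcp-foot -0.1522
```

11 N with only 0.2 mm of give: it is firm. Lift and move clear.

```bash
python3 -m inch '[[[0,0,-0.01,0,0,0,1],[0,0,-0.04,0,0,0,1],[0,0,-0.09,0,0,0,1],[0,0,-0.14,0,0,0,1],[-0.04,-0.01,-0.17,0,0,0,1],[-0.09,-0.02,-0.19,0,0,0,1],[-0.14,-0.03,-0.2,0,0,0,1],[-0.19,-0.04,-0.2,0,0,0,1],[-0.2,-0.04,-0.2,0,0,0,1],[-0.2,-0.04,-0.2,0,0,0,1]]]'; python3 flow.py; python3 v.py end
```

```text
clock: 12.65
position: [0.6311, -0.1167, 0.2812]
ee_rot: [0.601, 0.799, -0.001, 0.001]
ft_force: [-0.0, 0.9, 0.2]
grip_width: -0.002
grasp_force: 0.0
19 dxy [-0.0009 -0.0028] dyaw -0.8 low mm -1.06 +- 0.72 foot [ 0.4952 -0.1037  0.0091] res 0.11 tcp-foot 0.0466
0 [[25.0, 148.0], [217.0, 34.0], [522.0, 99.0], [362.0, 237.0]]
-0.02 [[26.0, 149.0], [217.0, 30.0], [523.0, 100.0], [363.0, 244.0]]
-0.0707 [[27.0, 152.0], [219.0, 21.0], [526.0, 103.0], [365.0, 260.0]]
```

View pics/end.png

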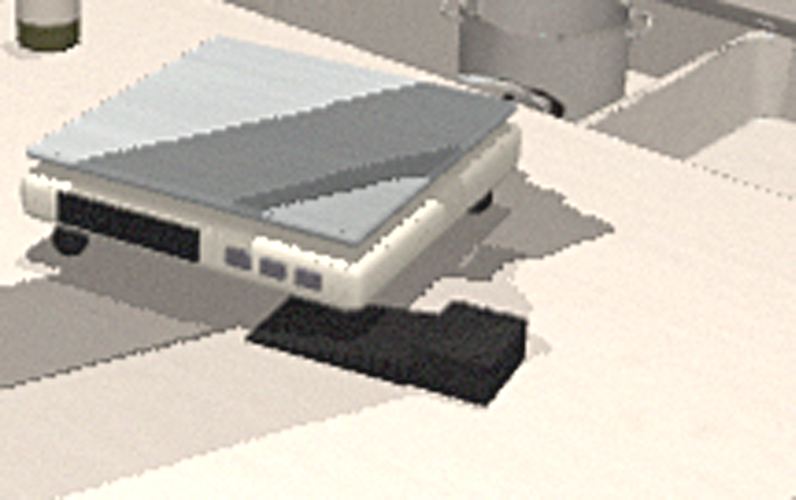

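The end view shows the platform level (front right corner at crop (358,243)), the wedge under the foot and the arm clear. Handing in.

```bash
python3 -c "
from workcell import order
print(order.hand_in())"
```

```text
the job is handed in; nothing more can be done
None
```

The job is handed in: the wedge is under the short foot, the scale stands level to within about 1 mm, the far left corner gave only about 0.2 mm under an 11 N press, and the arm is clear after about 13 s; the scale moved about 2–3 mm during the push, and I did not re-check the tin, ramekin and jar, though the arm stayed away from them.

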